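Pry open the service cover and hold the purge plunger half down

ROBOT

A 6-joint arm with a two-finger parallel gripper is mounted at the origin on the work surface. World frame = base frame: x ahead of the robot, y to its left, z up, the work surface at z = 0. Lengths are in m, angles in rad, forces in N, time in s.
With the tool pointing down it reaches from about 0.375 to 0.975 m from the base axis. Payload 3.8 kg.
Tool frame: the origin (TCP) lies on the mounting face of the last link; the fingertips stand 173 mm ahead of it and the grasp point (between the pads) lies 155 mm ahead of it (bot.hold_point_z is the distance from the TCP to the grasp point, in m); z points along the fingers, y is the line along which they close (so a half turn about z gives the same grasp; the last joint's range is limited). The gripper opens to 85 mm and grips with 20 to 120 N. Pads are 22 mm wide; open, the fingers measure 114 mm over their backs; the gripper's body (76 mm by 85 mm) begins 54 mm behind the grasp point. The pads swing forward as they close: fully open they stand 13 mm farther back than shut.
Start: joints at [1.221, 0.264, 1.604, -0, 1.274, -0.037], TCP at [0.208, 0.642, 0.405] pointing down, gripper open.
Joint ranges: [-2.63, 2.63], [-0.94, 2.18], [0.31, 2.57], [-1.31, 4.45], [0, 2.66], [-2.55, 2.55]. Speed limits (rad/s): [2.57, 2.57, 3.14, 3.14, 3.14, 3.14].

INTERFACE

Orientations are given as a rotation vector (axis times angle).
In Python, from workcell import bot, optics gives the robot as it stands.
- The arm moves only by the shell command python3 -m jog 'ROWS' [OPENING] [FORCE]. ROWS is JSON, a list of rows, each an object of numbers: "dx", "dy", "dz": the shift along the tool's x, y, z in mm; "ax", "ay", "az": the turn, a rotation vector about the tool's x, y, z in degrees. A call has 1 to 20 rows; each row shifts and turns the commanded pose from where the row before left it, along the tool's axes as they then stand; what a row does not reach is not made up. A row lasts 1/12 s, in which the tool goes at most 41.7 mm and 7.16 degrees, less where a joint would pass 70% of its speed; a pose out of reach is approached as far as the arm can. A call with a gripper value outside its range is refused whole. OPENING is the opening, from 0 (shut) to 1 (fully open), set as the call begins (- or left out, the last holds). The fingers move at their own pace and stop on an object; FORCE is the grip in N (left out, the last holds). Time passes only in rows, so rows that do not move let the fingers close. It gives the time, the measured TCP pose, the force, the opening and the grip force at its end, in the units of the state.
- bot.read_state(): the state, without advancing time (a new reading comes with each control period).
- optics.read_camera(name): name is "scene" or "top" or "wrist"; returns a dict with "img" (400x640x3 uint8, red, green, blue), "vertical_fov" (degrees; the focal length in pixels is half the picture's height over the tangent of half this angle, whatever the lens; pixels are square), "cx", "cy" (the principal point, pixels), "k1" (the pictures are not rectified: a ray, as slopes to the right and down, at radius r is drawn at 1 + k1 r^2 times it, then the intrinsics apply), "R" (3x3) and "t" (3): a world point X has camera coordinates R X + t; the wrist camera has in their place "tool_from_camera" (4x4, takes a point from camera to tool coordinates, whose origin is the TCP and whose axes are the flange's). Camera axes: x right, y down, z forward; pixel columns grow to the right and rows downward; lengths in m; the calibration is good to about 2 mm. A picture is of the moment at which its call begins: read the wrist's pose just before it. There is no depth.
- bot.finish_job(): hands the job in; it is judged then, once.
The state is a dict: "time": time; "q": joint angles; "joint_vel": joint speeds; "joint_torque": joint torques, N m; "tool_pos": TCP position; "tcp_rot": TCP orientation; "wrist_force": force on the tool from outside, world axes, zero at the start; "torque": the same for the moment, N m; "width": opening from 0.0 (shut) to 1.0 (fully open); "grip_force": force on a finger pad.
Only numpy, scipy, OpenCV 4.12 (cv2) and the standard library are available. Lean on these libraries where they do the work, as an engineer would, in place of code of your own. Each camera call takes 0.05 s, during which the arm holds its last target. There are 200 camera calls.

TASK

The water unit on the coffee bar needs purging. With the orange scraper's blade, not the gripper, pry up the red service cover and swing it open until it stands upright or beyond, then lay the scraper back on the cork mat and let go of it. With the fingers, press the green spring plunger inside down to half of its 20 mm travel and finish while holding it there, leaving everything else on the bar undisturbed.

Things in the scene. Friction and masses are not known exactly. Their poses are not given: they have to be found in the camera images.
- unit: Fixed aluminium box, 140 x 130 mm, 95 mm high, 5 mm walls, open on top under its red cover. Origin: centre of the underside; x points from the front wall (x = -70 mm, robot side) to the hinge side, z up. Pry slot in the middle of the front wall's top edge: 80 mm wide, 12 mm high, from 83 mm above the counter up to the shut cover's underside (95 mm). A blade may go 40 mm in, clear of the plunger.
- cover (a joint): Angle of the red cover in rad: 0 shut (flat on the box), 1.57 upright, 1.8 fully open (stop). Red plate 146 x 128 x 4 mm, no handle, hinged on the box's far (+x) rim, opening up and away from the robot. Stiff hinge: it stays where it is left; lifting it takes about 0.33 N m.
- cover_lip (a point): Middle of the free front edge of the cover, on its underside; 146 mm from the hinge line. Shut, it overhangs the box's front wall by 8 mm, 95 mm above the counter. Moves with the cover.
- cover_hinge (a point): Middle of the cover's hinge line (which runs along the unit's y axis), 95 mm above the counter, at the level of the cover's underside.
- plunger (a joint): Travel of the green plunger in m: 0 up, 0.020 fully down; half is 0.010. A spring pushes it up with about 2 N at the top, 5 N half way and 8 N at the bottom.
- plunger_top (a point): Centre of the top face of the plunger's round green cap, 32 mm across and 10 mm thick; 78 mm above the counter when up (17 mm below the box's rim), 10 mm towards the front from the unit's centre, 78 mm from the hinge line. Moves with the plunger. Hidden while the cover is shut.
- mat: Fixed cork mat, 240 (x) x 160 (y) x 4 mm. Origin: centre of the underside.
- scraper: Loose scraper lying on the mat, 180 mm long, 0.08 to 0.16 kg: orange handle 100 (x) x 24 (y) x 28 (z) mm, and a flat steel blade 28 mm wide and 3 mm thick that sticks 80 mm out of the handle's front, level, at the handle's mid-height. Origin: centre of the handle's underside; x points along the blade, z up.
- handle_grip (a point): Place to grip the scraper, near its centre of mass: in the handle, 14 mm above its underside, 20 mm behind its front end, 100 mm from the blade's tip.
- blade_tip (a point): Middle of the end of the scraper's blade, at mid-thickness (14 mm above the handle's underside).
- tamper: Bystander: loose steel coffee tamper, 58 mm across, 88 mm high. Origin: centre of its underside.
- pitcher: Bystander: loose steel milk pitcher, 90 mm across, 100 mm high, with a handle. Origin: centre of its underside.
- mug: Bystander: loose white mug, 82 mm across, 90 mm high, with a handle. Origin: centre of its underside.
- cups: Bystander: loose stack of paper cups, 82 mm across, 156 mm high. Origin: centre of its underside.
- syrup: Bystander: loose amber syrup bottle, 68 mm across, 190 mm high. Origin: centre of its underside.
- sugar: Bystander: loose glass sugar jar, 72 mm across, 95 mm high. Origin: centre of its underside.

How it is judged:
By the outcome, as a careful person would: the job done as asked, in the order asked, and still so for the second after the job is handed in, while the arm keeps its last pose, push and grip.
It also fails if it takes over 72 s, if anything falls off the work surface, if the arm or the gripper's body presses on something with over 40 N, if the wrist force passes 120 N, or if a joint passes its speed limit or range.

## Working session

There is one attempt and no reset: what is moved stays moved. The work goes in short steps, Python scripts to look and compute and a shell command to move; the robot and the scene stay as the last step left them, time stands still between calls to the robot, and variables do not carry over. Pictures are saved under pics/ and viewed, at most 13 in all, crops included, and the job is handed in when it is done.

```bash
mkdir -p pics; ls; cat > h.py <<'E'
import numpy as np, cv2
from scipy.spatial.transform import Rotation as Ro
from workcell import bot, optics
def K(c):
    h,w=c["img"].shape[:2]; f=h/2/np.tan(np.radians(c["vertical_fov"])/2)
    return np.array([[f,0,c["cx"]],[0,f,c["cy"]],[0,0,1.]]), np.array([c["k1"],0,0,0,0.])
def ext(c,s=None):
    if "R" in c: return np.array(c["R"]),np.array(c["t"])
    T=np.eye(4);T[:3,:3]=Ro.from_rotvec(s["tcp_rot"]).as_matrix();T[:3,3]=s["tool_pos"]
    M=np.linalg.inv(T@np.array(c["tool_from_camera"]));return M[:3,:3],M[:3,3]
def pix(c,uv,z,s=None):
    "pixels -> world points on plane at height z"
    k,d=K(c);R,t=ext(c,s)
    n=cv2.undistortPoints(np.array(uv,float).reshape(-1,1,2),k,d).reshape(-1,2)
    r=np.c_[n,np.ones(len(n))]@R; o=-R.T@t
    return o+r*((z-o[2])/r[:,2])[:,None]
def proj(c,X,s=None):
    k,d=K(c);R,t=ext(c,s)
    return cv2.projectPoints(np.array(X,float).reshape(-1,1,3),cv2.Rodrigues(R)[0],t,k,d)[0].reshape(-1,2)
def shot(name,fn,box=None,scale=1):
    s=bot.read_state();c=optics.read_camera(name);im=c["img"][:,:,::-1]
    if box: im=im[box[1]:box[3],box[0]:box[2]]
    cv2.imwrite(fn,cv2.resize(im,None,fx=scale,fy=scale,interpolation=cv2.INTER_CUBIC));np.save(f"pics/{name}.npy",{"c":c,"s":s},allow_pickle=True)
    return c,s
def last(name):
    d=np.load(f"pics/{name}.npy",allow_pickle=True).item();return d["c"],d["s"]
E
python3 - <<'E'
from h import *
for n in("top","scene"):
    c,s=shot(n,f"pics/{n}1.png");print(n,c["vertical_fov"],c["k1"],-np.array(c["R"]).T@c["t"])
print(s)
E
```

```text
pics
top 57.09409503150534 -0.07827139819190358 [ 0.42211775 -0.02045221  1.2139236 ]
scene 43.54589887742715 -0.06288185446077695 [1.04021168 0.7048821  1.39051538]
{'time': 0.05, 'q': array([ 1.22110544e+00,  2.64746679e-01,  1.60533287e+00, -1.38984763e-05,
        1.27369104e+00, -3.69351532e-02]), 'joint_vel': array([ 0.00012534, -0.00111468, -0.00129935, -0.00247315,  0.00261388,
        0.00044704]), 'joint_torque': array([-1.26439514e-03, -5.17040312e+01, -3.68836606e+01, -1.61377434e-04,
        7.24570302e-03, -9.12626433e-06]), 'tool_pos': array([0.20759895, 0.64193726, 0.40338818]), 'tcp_rot': array([-0.48920598, -3.10285736,  0.00336094]), 'wrist_force': array([-0.43316525, -0.0841262 ,  0.08310944]), 'torque': array([-0.0458364 ,  0.03727383,  0.00339299]), 'grip_force': 0.0, 'width': 1.0001109087787792}
```

View pics/top1.png

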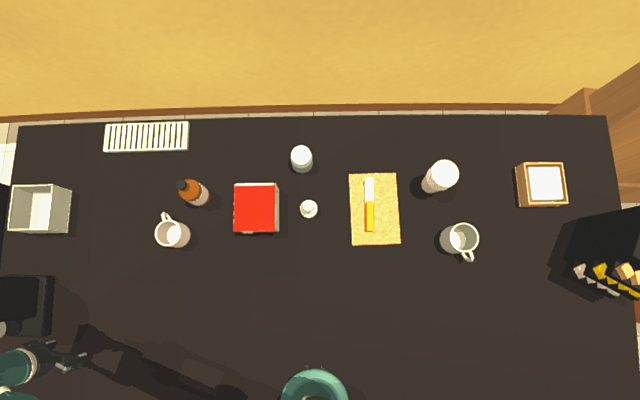

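View pics/scene1.png

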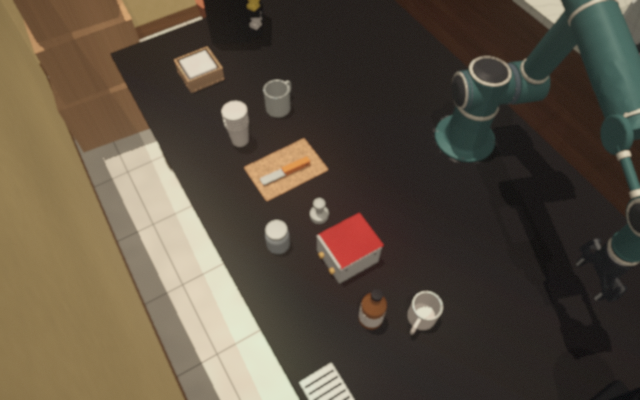

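The top view shows the red cover at about (256,208), tamper (308,208), mat (374,209), scraper (369,205) with its blade pointing away from the robot, and sugar (301,158). The arm is at the lower left. I'll enlarge the middle.

```bash
python3 - <<'E'
from h import *
c,s=last("top")
im=c["img"][165:255,225:405,::-1]
cv2.imwrite("pics/top1c.png",cv2.resize(im,None,fx=4.4,fy=4.4,interpolation=cv2.INTER_CUBIC))
E
```

```text
(no output)
```

View pics/top1c.png

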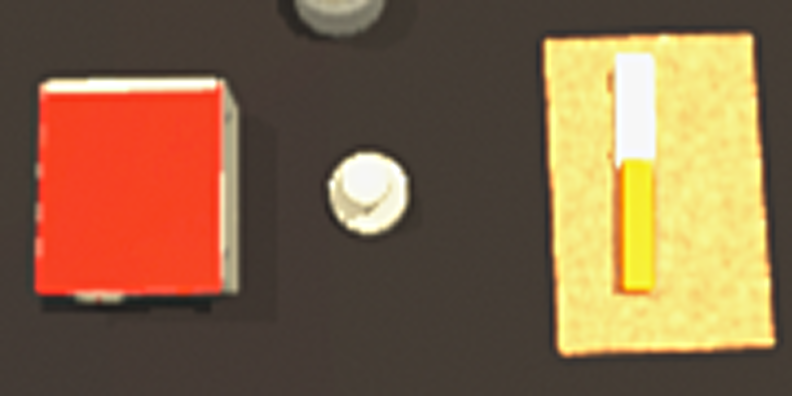

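```bash
python3 - <<'E'
from h import *
c,s=last("top")
P=lambda uv,z:pix(c,np.array(uv)/4.4+[225-.4,165-.4],z)[:,:2]
np.set_printoptions(precision=4,suppress=True)
print("cover",P([(37,293),(222,292),(220,92),(42,92)],.099))
print("handle",P([(622,291),(655,290),(655,160),(620,160)],.032))
print("blade",P([(616,160),(655,160),(655,53),(615,54)],.0195))
print("mat",P([(545,38),(752,33),(775,345),(560,354)],.004))
print("tamper base",P([(370,193)],.01))
im=c["img"].astype(int)
def rect(m,z):
    m=m.astype(np.uint8);n,l,st,_=cv2.connectedComponentsWithStats(m);m=(l==1+np.argmax(st[1:,4])).astype(np.uint8)
    v,u=np.nonzero(m);w=pix(c,np.c_[u,v],z)[:,:2];r=cv2.minAreaRect((w*1000).astype(np.float32));print(r,len(u),w.mean(0))
R,G,B=im[...,0],im[...,1],im[...,2]
rect((R>180)&(G<90),.099)
sub=np.zeros(R.shape,bool);sub[165:255,340:405]=1
rect(sub&(R>180)&(B<70)&(G>120),.032)
rect(sub&(B>215)&(R>215),.0195)
rect(sub&(R>180),.004)
E
```

```text
cover [[0.5343 0.2376]
 [0.5332 0.1087]
 [0.6749 0.1107]
 [0.6772 0.2375]]
handle [[ 0.5357 -0.1766]
 [ 0.536  -0.2009]
 [ 0.6328 -0.2051]
 [ 0.6332 -0.179 ]]
blade [[ 0.6355 -0.1777]
 [ 0.635  -0.207 ]
 [ 0.7177 -0.2107]
 [ 0.7174 -0.1802]]
mat [[ 0.7348 -0.1288]
 [ 0.7362 -0.2892]
 [ 0.4958 -0.2934]
 [ 0.4922 -0.1323]]
tamper base [[0.6151 0.0075]]
((604.5989990234375, 175.2731170654297), (143.36959838867188, 126.16738891601562), 0.22675026953220367) 1845 [0.6035 0.1736]
((582.1551513671875, -188.3871612548828), (26.156679153442383, 95.38452911376953), 87.72996520996094) 239 [ 0.5821 -0.1895]
((675.8660888671875, -194.01246643066406), (26.787137985229492, 82.17752075195312), 87.64928436279297) 215 [ 0.6769 -0.1938]
((614.1138305664062, -209.74432373046875), (242.22134399414062, 161.30374145507812), 0.8231568932533264) 3442 [ 0.612  -0.2098]
```

```bash
cat >> h.py <<'E'
def to(target,yaw=None):
    "print shift in tool axes (mm) from the measured TCP to a world target, tilt and yaw errors (deg)"
    s=bot.read_state();R=Ro.from_rotvec(s["tcp_rot"]).as_matrix()
    print("t",round(s["time"],2),"pos",s["tool_pos"].round(4),"F",s["wrist_force"].round(1),"w",round(s["width"],3),"grip",round(s["grip_force"],1))
    print("d tool mm",(R.T@(np.array(target)-s["tool_pos"])*1000).round(1),"y-axis yaw",np.degrees(np.arctan2(R[1,1],R[0,1])).round(2),"z",R[:,2].round(4),"q6",s["q"][5].round(2))
E
python3 -m jog '[{"az":-5.2},{"az":-5.2},{"az":-5.2}]' 1
python3 - <<'E'
from h import *
to([.616,-.1915,.36]); print(bot.hold_point_z); c=optics.read_camera("wrist");print(np.array(c["tool_from_camera"]).round(3))
E
```

```text
t 0.1 pos [0.2076 0.642  0.4034] F [-0.2 -0.2  0.7] w 1.003 grip 0.0
d tool mm [-645.  -667.3   44.8] y-axis yaw 72.08 z [-7.0e-04 -1.9e-03 -1.0e+00] q6 -0.04
0.1547
[[-0.001 -0.953 -0.303  0.077]
 [ 1.    -0.001  0.     0.   ]
 [-0.    -0.303  0.953  0.032]
 [ 0.     0.     0.     1.   ]]invalid input
```

```bash
python3 -m jog '[{"dx":0,"dy":0,"dz":0,"ax":0,"ay":0,"az":-5.2},{"dx":0,"dy":0,"dz":0,"ax":0,"ay":0,"az":-5.2},{"dx":0,"dy":0,"dz":0,"ax":0,"ay":0,"az":-5.2}]' 1; python3 -c "
from h import *
to([.616,-.1915,.36])"
```

```text
time: 0.4
tool_pos: [0.2077, 0.6421, 0.4041]
tcp_rot: [-0.057, -3.141, 0.002]
wrist_force: [0.6, -0.2, -0.3]
width: 0.999
grip_force: 0.0
t 0.4 pos [0.2077 0.6421 0.4041] F [ 0.6 -0.2 -0.3] w 0.999 grip 0.0
d tool mm [-438.1 -818.3   44.7] y-axis yaw 87.93 z [-3.e-04 -1.e-03 -1.e+00] q6 -0.31
```

```bash
python3 -m jog '[{"dx":-18,"dy":-34,"dz":0,"ax":0,"ay":0,"az":0},{"dx":-18,"dy":-34,"dz":0,"ax":0,"ay":0,"az":0},{"dx":-18,"dy":-34,"dz":0,"ax":0,"ay":0,"az":0},{"dx":-18,"dy":-34,"dz":0,"ax":0,"ay":0,"az":0},{"dx":-18,"dy":-34,"dz":0,"ax":0,"ay":0,"az":0},{"dx":-18,"dy":-34,"dz":0,"ax":0,"ay":0,"az":0},{"dx":-18,"dy":-34,"dz":0,"ax":0,"ay":0,"az":0},{"dx":-18,"dy":-34,"dz":0,"ax":0,"ay":0,"az":0},{"dx":-18,"dy":-34,"dz":0,"ax":0,"ay":0,"az":0},{"dx":-18,"dy":-34,"dz":0,"ax":0,"ay":0,"az":0},{"dx":-18,"dy":-34,"dz":0,"ax":0,"ay":0,"az":0},{"dx":-18,"dy":-34,"dz":0,"ax":0,"ay":0,"az":0},{"dx":-18,"dy":-34,"dz":0,"ax":0,"ay":0,"az":0},{"dx":-18,"dy":-34,"dz":0,"ax":0,"ay":0,"az":0},{"dx":-18,"dy":-34,"dz":0,"ax":0,"ay":0,"az":0},{"dx":-18,"dy":-34,"dz":0,"ax":0,"ay":0,"az":0},{"dx":-18,"dy":-34,"dz":0,"ax":0,"ay":0,"az":0},{"dx":-18,"dy":-34,"dz":0,"ax":0,"ay":0,"az":0},{"dx":-18,"dy":-34,"dz":0,"ax":0,"ay":0,"az":0},{"dx":-18,"dy":-34,"dz":0,"ax":0,"ay":0,"az":0}]'; python3 -c "
from h import *
to([.616,-.1915,.33])"
```

```text
time: 2.07
tool_pos: [0.5401, -0.0537, 0.4045]
tcp_rot: [-0.064, -3.141, -0.0]
wrist_force: [0.6, 0.6, 0.2]
width: 1.001
grip_force: 0.0
t 2.07 pos [ 0.5401 -0.0537  0.4045] F [0.6 0.6 0.2] w 1.001 grip 0.0
d tool mm [ -81.5 -134.5   74.4] y-axis yaw 87.66 z [-2.e-04  2.e-04 -1.e+00] q6 -1.68
```

```bash
python3 -m jog '[{"dx":-16,"dy":-27,"dz":15,"ax":0,"ay":0,"az":0},{"dx":-16,"dy":-27,"dz":15,"ax":0,"ay":0,"az":0},{"dx":-16,"dy":-27,"dz":15,"ax":0,"ay":0,"az":0},{"dx":-16,"dy":-27,"dz":15,"ax":0,"ay":0,"az":0},{"dx":-16,"dy":-27,"dz":15,"ax":0,"ay":0,"az":0},{"dx":0,"dy":0,"dz":0,"ax":0,"ay":0,"az":0}]'; python3 -c "
from h import *
to([.616,-.1915,.18]); shot('wrist','pics/w1.png',None,1.25)"
```

```text
time: 2.57
tool_pos: [0.6148, -0.1941, 0.325]
tcp_rot: [-0.069, -3.136, 0.001]
wrist_force: [0.4, 0.8, -0.6]
width: 0.999
grip_force: 0.0
t 2.57 pos [ 0.6148 -0.1941  0.325 ] F [ 0.4  0.8 -0.6] w 0.999 grip 0.0
d tool mm [ -1.7   2.7 145. ] y-axis yaw 87.5 z [-4.4e-03 -4.0e-04 -1.0e+00] q6 -1.87
```

View pics/w1.png

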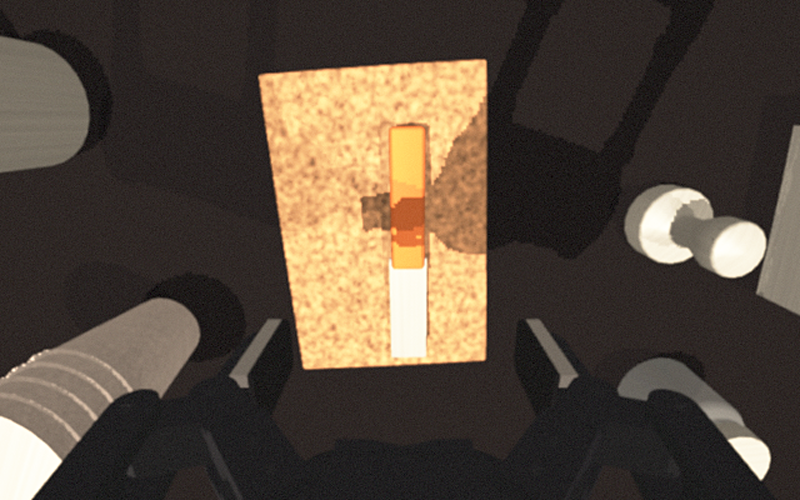

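The wrist view shows the handle from (407,127) to (408,268) and the blade tip at (408,356), between the open fingers.

```bash
python3 -c "
from h import *
np.set_printoptions(precision=4,suppress=True)
c,s=last('wrist')
P=lambda uv,z:pix(c,(np.array(uv)+.5)/1.25-.5,z,s)
print(P([(390,127),(425,126),(392,268),(424,268)],.032),P([(390,356),(426,356)],.0195))
print(P([(260,75),(487,60),(303,369),(487,360)],.004))
"
```

```text
[[ 0.5365 -0.1992  0.032 ]
 [ 0.5369 -0.1765  0.032 ]
 [ 0.6335 -0.203   0.032 ]
 [ 0.6345 -0.18    0.032 ]] [[ 0.7142 -0.2093  0.0195]
 [ 0.7156 -0.18    0.0195]]
[[ 0.4968 -0.2889  0.004 ]
 [ 0.4946 -0.131   0.004 ]
 [ 0.7344 -0.2872  0.004 ]
 [ 0.7322 -0.1266  0.004 ]]
```

```bash
python3 -m jog '[{"dx":-1,"dy":1,"dz":36,"ax":0,"ay":0,"az":0},{"dx":-1,"dy":1,"dz":36,"ax":0,"ay":0,"az":0},{"dx":0,"dy":1,"dz":36,"ax":0,"ay":0,"az":0},{"dx":0,"dy":0,"dz":36,"ax":0,"ay":0,"az":0},{"dx":0,"dy":0,"dz":0,"ax":0,"ay":0,"az":0}]'; python3 -c "
from h import *
to([.616,-.1915,.18])"
```

```text
time: 3.03
tool_pos: [0.6119, -0.1845, 0.1779]
tcp_rot: [-0.062, -3.127, -0.007]
wrist_force: [-1.2, 1.0, -1.9]
width: 1.004
grip_force: 0.0
t 3.03 pos [ 0.6119 -0.1845  0.1779] F [-1.2  1.  -1.9] w 1.004 grip 0.0
d tool mm [-4.3 -6.8 -2.1] y-axis yaw 87.72 z [-0.0138  0.005  -0.9999] q6 -1.86
```

```bash
python3 -m jog '[{"dx":0,"dy":0,"dz":0,"ax":0,"ay":0,"az":0},{"dx":0,"dy":0,"dz":0,"ax":0,"ay":0,"az":0},{"dx":0,"dy":0,"dz":0,"ax":0,"ay":0,"az":0}]'; python3 -c "
from h import *
to([.616,-.1915,.18])"
```

```text
time: 3.28
tool_pos: [0.6182, -0.1872, 0.1894]
tcp_rot: [0.063, 3.135, -0.003]
wrist_force: [0.4, 0.1, 0.0]
width: 1.002
grip_force: 0.0
t 3.28 pos [ 0.6182 -0.1872  0.1894] F [0.4 0.1 0. ] w 1.002 grip 0.0
d tool mm [ 2.1 -4.3  9.4] y-axis yaw 87.7 z [ 0.0055 -0.0018 -1.    ] q6 -1.86
```

```bash
python3 -m jog '[{"dx":0,"dy":0,"dz":0,"ax":0,"ay":0,"az":0},{"dx":0,"dy":0,"dz":0,"ax":0,"ay":0,"az":0},{"dx":0,"dy":0,"dz":0,"ax":0,"ay":0,"az":0},{"dx":0,"dy":0,"dz":0,"ax":0,"ay":0,"az":0}]'; python3 -c "
from h import *
to([.616,-.191,.18])"
```

```text
time: 3.62
tool_pos: [0.6168, -0.1871, 0.1868]
tcp_rot: [0.064, 3.139, -0.001]
wrist_force: [-0.5, 0.3, 0.8]
width: 1.0
grip_force: 0.0
t 3.62 pos [ 0.6168 -0.1871  0.1868] F [-0.5  0.3  0.8] w 1.0 grip 0.0
d tool mm [ 0.6 -3.9  6.8] y-axis yaw 87.67 z [ 1.6e-03 -5.0e-04 -1.0e+00] q6 -1.86
```

```bash
python3 -m jog '[{"dx":0,"dy":-2,"dz":3,"ax":0,"ay":0,"az":0},{"dx":0,"dy":-2,"dz":3,"ax":0,"ay":0,"az":0},{"dx":0,"dy":0,"dz":1,"ax":0,"ay":0,"az":0},{"dx":0,"dy":0,"dz":0,"ax":0,"ay":0,"az":0},{"dx":0,"dy":0,"dz":0,"ax":0,"ay":0,"az":0},{"dx":0,"dy":0,"dz":0,"ax":0,"ay":0,"az":0}]'
python3 -c "
from h import *
to([.616,-.191,.18])"
python3 -m jog '[{"dx":0,"dy":0,"dz":0,"ax":0,"ay":0,"az":0},{"dx":0,"dy":0,"dz":0,"ax":0,"ay":0,"az":0},{"dx":0,"dy":0,"dz":0,"ax":0,"ay":0,"az":0},{"dx":0,"dy":0,"dz":0,"ax":0,"ay":0,"az":0},{"dx":0,"dy":0,"dz":0,"ax":0,"ay":0,"az":0},{"dx":0,"dy":0,"dz":0,"ax":0,"ay":0,"az":0},{"dx":0,"dy":0,"dz":0,"ax":0,"ay":0,"az":0},{"dx":0,"dy":0,"dz":0,"ax":0,"ay":0,"az":0}]' 0 110
python3 -c "
from h import *
to([.616,-.191,.18])"
```

```text
time: 4.12
tool_pos: [0.6162, -0.191, 0.1785]
tcp_rot: [-0.064, -3.141, -0.0]
wrist_force: [0.1, 0.5, -0.1]
width: 1.002
grip_force: 0.0
t 4.12 pos [ 0.6162 -0.191   0.1785] F [ 0.1  0.5 -0.1] w 1.002 grip 0.0
d tool mm [ 0.2 -0.  -1.5] y-axis yaw 87.68 z [-4.e-04  1.e-04 -1.e+00] q6 -1.87
time: 4.78
tool_pos: [0.6166, -0.1911, 0.1791]
tcp_rot: [0.064, 3.14, -0.0]
wrist_force: [-0.3, 0.6, 2.2]
width: 0.262
grip_force: 108.4
t 4.78 pos [ 0.6166 -0.1911  0.1791] F [-0.3  0.6  2.2] w 0.262 grip 108.4
d tool mm [ 0.6  0.1 -0.9] y-axis yaw 87.68 z [ 9.e-04 -3.e-04 -1.e+00] q6 -1.87
```

```bash
python3 -m jog '[{"dx":0,"dy":0,"dz":-10,"ax":0,"ay":0,"az":0},{"dx":0,"dy":0,"dz":-20,"ax":0,"ay":0,"az":0},{"dx":0,"dy":0,"dz":-30,"ax":0,"ay":0,"az":-1.3},{"dx":0,"dy":0,"dz":-30,"ax":0,"ay":0,"az":-1.3},{"dx":0,"dy":0,"dz":-30,"ax":0,"ay":0,"az":0},{"dx":0,"dy":0,"dz":-20,"ax":0,"ay":0,"az":0},{"dx":9,"dy":15,"dz":-10,"ax":0,"ay":0,"az":0},{"dx":18,"dy":30,"dz":0,"ax":0,"ay":0,"az":0},{"dx":18,"dy":30,"dz":0,"ax":0,"ay":0,"az":0},{"dx":18,"dy":30,"dz":0,"ax":0,"ay":0,"az":0},{"dx":18,"dy":30,"dz":0,"ax":0,"ay":0,"az":0},{"dx":18,"dy":30,"dz":0,"ax":0,"ay":0,"az":0},{"dx":18,"dy":30,"dz":0,"ax":0,"ay":0,"az":0},{"dx":18,"dy":30,"dz":0,"ax":0,"ay":0,"az":0},{"dx":18,"dy":30,"dz":0,"ax":0,"ay":0,"az":0},{"dx":18,"dy":30,"dz":0,"ax":0,"ay":0,"az":0},{"dx":18,"dy":30,"dz":0,"ax":0,"ay":0,"az":0},{"dx":18,"dy":30,"dz":0,"ax":0,"ay":0,"az":0},{"dx":9,"dy":15,"dz":0,"ax":0,"ay":0,"az":0},{"dx":0,"dy":0,"dz":0,"ax":0,"ay":0,"az":0}]'
python3 -c "
from h import *
to([.40,.1735,.25])"
```

```text
time: 6.45
tool_pos: [0.3962, 0.17, 0.3286]
tcp_rot: [0.014, -3.14, -0.001]
wrist_force: [0.6, -0.7, -1.2]
width: 0.258
grip_force: 108.1
t 6.45 pos [0.3962 0.17   0.3286] F [ 0.6 -0.7 -1.2] w 0.258 grip 108.1
d tool mm [-3.9  3.4 78.6] y-axis yaw 90.5 z [-1.4e-03  9.0e-04 -1.0e+00] q6 -1.23
```

```bash
python3 -m jog '[{"dx":-1,"dy":1,"dz":8,"ax":0,"ay":0,"az":0},{"dx":-1,"dy":1,"dz":16,"ax":0,"ay":0,"az":0},{"dx":-1,"dy":1,"dz":20,"ax":0,"ay":0,"az":0},{"dx":-1,"dy":0,"dz":20,"ax":0,"ay":0,"az":0},{"dx":0,"dy":0,"dz":10,"ax":0,"ay":0,"az":0},{"dx":0,"dy":0,"dz":4,"ax":0,"ay":0,"az":0},{"dx":0,"dy":0,"dz":0,"ax":0,"ay":0,"az":0},{"dx":0,"dy":0,"dz":0,"ax":0,"ay":0,"az":0},{"dx":0,"dy":0,"dz":0,"ax":0,"ay":0,"az":0},{"dx":0,"dy":0,"dz":0,"ax":0,"ay":0,"az":0}]'
python3 - <<'E'
from h import *
to([.40,.1735,.25])
c,s=shot('wrist','pics/w2.png',None,1.25)
# predicted tip edge + slot front face in the picture
x0=.540;tip=s["tool_pos"][0]+.0995;y=s["tool_pos"][1]; z=s["tool_pos"][2]-.161
print("tip",(proj(c,[[tip,y-.014,z+.0015],[tip,y+.014,z+.0015]],s)*1.25).round(),
 "cover lip",(proj(c,[[.532,.1095,.099],[.532,.2375,.099]],s)*1.25).round())
cs=optics.read_camera("scene");np.save("pics/scene.npy",{"c":cs,"s":s})
p=proj(cs,[[tip,y,z]])[0].astype(int);print(p)
a=max(0,p[0]-60);b=max(0,p[1]-45);im=cs["img"][b:b+90,a:a+120,::-1];print(a,b);cv2.imwrite("pics/s2.png",cv2.resize(im,None,fx=6.5,fy=6.5,interpolation=cv2.INTER_CUBIC))
E
```

```text
time: 7.28
tool_pos: [0.4033, 0.1711, 0.2519]
tcp_rot: [-0.007, 3.139, 0.001]
wrist_force: [-0.0, -0.1, -1.7]
width: 0.261
grip_force: 108.2
t 7.28 pos [0.4033 0.1711 0.2519] F [-0.  -0.1 -1.7] w 0.261 grip 108.2
d tool mm [3.3 2.4 1.9] y-axis yaw 90.27 z [ 2.3e-03  8.0e-04 -1.0e+00] q6 -1.23
tip [[372. 526.]
 [432. 526.]] cover lip [[274. 579.]
 [539. 579.]]
[378 224]
318 179
```

View pics/w2.png

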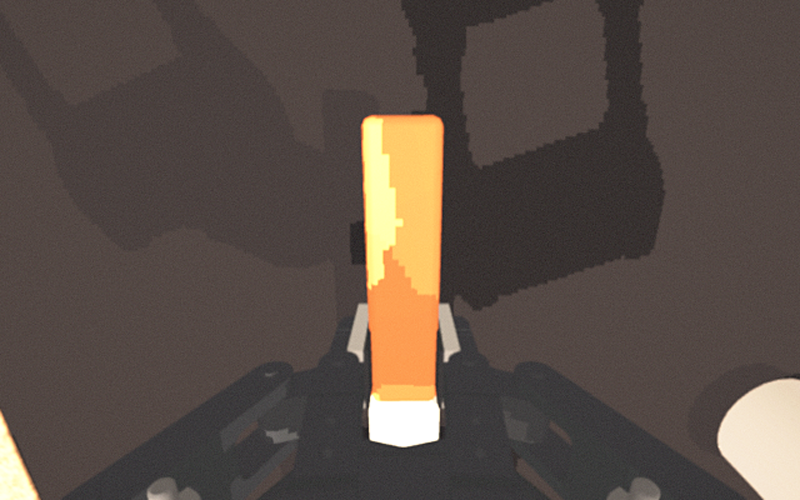

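The wrist view shows the handle held square: its rear edge at y≈118, its front at y≈398, no visible twist. I'll check pitch numerically and view the scene crop.

```bash
python3 - <<'E'
from h import *
c,s=last('wrist');p=s["tool_pos"]
for e in(-3,-1.5,0,1.5,3): # pitch, blade up positive
    a=np.radians(e);X=[[p[0]+x*np.cos(a)-h*np.sin(a),p[1]+w,p[2]-.161+x*np.sin(a)+h*np.cos(a)] for x,w,h in((-.08,-.012,.014),(-.08,.012,.014),(.02,-.012,.014),(.02,.012,.014))]
    print(e,(proj(c,X,s)*1.25).round(0).tolist())
E
```

```text
-3 [[360.0, 117.0], [448.0, 117.0], [370.0, 406.0], [435.0, 406.0]]
-1.5 [[360.0, 115.0], [447.0, 116.0], [369.0, 406.0], [435.0, 407.0]]
0 [[361.0, 114.0], [446.0, 114.0], [369.0, 407.0], [435.0, 407.0]]
1.5 [[362.0, 113.0], [445.0, 113.0], [369.0, 407.0], [436.0, 407.0]]
3 [[363.0, 112.0], [445.0, 112.0], [369.0, 407.0], [436.0, 407.0]]
```

View pics/s2.png

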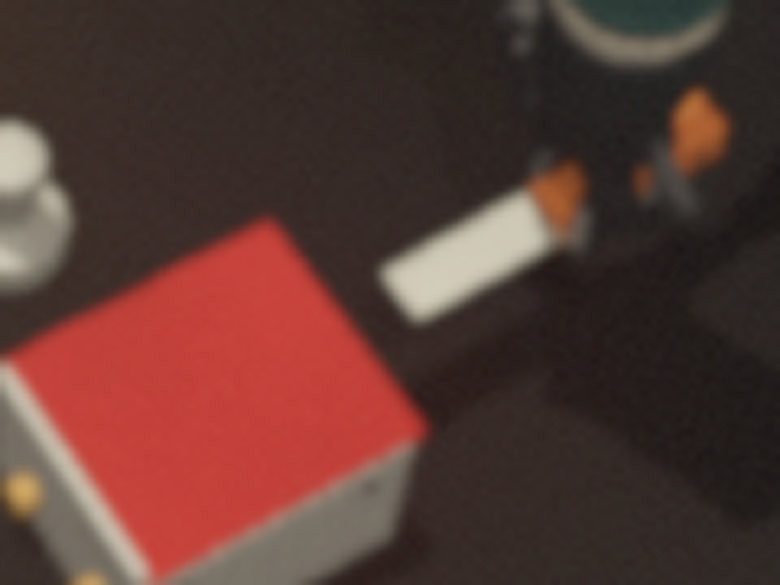

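```bash
python3 - <<'E'
from h import *
np.set_printoptions(precision=4,suppress=True)
c,s=last('scene');p=s["tool_pos"]
U=lambda a:(np.array(a)+.5)/6.5-.5+[318,179]
print("cover",pix(c,U([(270,215),(430,430),(3,360),(150,580)]),.099))
for z in(.086,.0885,.091,.0935):print("tip z",z,pix(c,U([(380,270),(418,325)]),z)[:,:2].ravel(),"handle front",pix(c,U([(530,187),(562,240)]),z)[:,:2].ravel())
print(p, p[2]-.161)
E
```

```text
cover [[0.5324 0.1077 0.099 ]
 [0.533  0.2374 0.099 ]
 [0.6776 0.1092 0.099 ]
 [0.6789 0.2347 0.099 ]]
tip z 0.086 [0.5001 0.1526 0.5016 0.1856] handle front [0.4139 0.1519 0.4182 0.1831]
tip z 0.0885 [0.5011 0.1537 0.5027 0.1866] handle front [0.4151 0.153  0.4193 0.1841]
tip z 0.091 [0.5021 0.1548 0.5037 0.1876] handle front [0.4163 0.1541 0.4205 0.1851]
tip z 0.0935 [0.5032 0.1558 0.5047 0.1886] handle front [0.4175 0.1551 0.4217 0.1861]
[0.4033 0.1711 0.2519] 0.0908749143353266
```

```bash
python3 -m jog '[{"dx":-4,"dy":1,"dz":1,"ax":0,"ay":0,"az":0},{"dx":-6,"dy":1,"dz":1,"ax":0,"ay":0,"az":0},{"dx":-6,"dy":0,"dz":0,"ax":0,"ay":0,"az":0},{"dx":-6,"dy":0,"dz":0,"ax":0,"ay":0,"az":0},{"dx":0,"dy":0,"dz":0,"ax":0,"ay":0,"az":0},{"dx":0,"dy":0,"dz":0,"ax":0,"ay":0,"az":0},{"dx":0,"dy":0,"dz":0,"ax":0,"ay":0,"az":0}]'
python3 -c "
from h import *
to([.473,.1735,.25])"
```

```text
time: 7.97
tool_pos: [0.4245, 0.173, 0.2485]
tcp_rot: [0.007, -3.141, 0.0]
wrist_force: [-0.3, 0.7, -1.4]
width: 0.258
grip_force: 108.2
t 7.97 pos [0.4245 0.173  0.2485] F [-0.3  0.7 -1.4] w 0.258 grip 108.2
d tool mm [-48.5   0.3  -1.6] y-axis yaw 90.27 z [-8.e-04 -2.e-04 -1.e+00] q6 -1.24
```

```bash
python3 -m jog '[{"dx":-4,"dy":0,"dz":-1,"ax":0,"ay":0,"az":0},{"dx":-7,"dy":0,"dz":0,"ax":0,"ay":0,"az":0},{"dx":-7,"dy":0,"dz":0,"ax":0,"ay":0,"az":0},{"dx":-7,"dy":0,"dz":0,"ax":0,"ay":0,"az":0},{"dx":-7,"dy":0,"dz":0,"ax":0,"ay":0,"az":0},{"dx":-7,"dy":0,"dz":0,"ax":0,"ay":0,"az":0},{"dx":-6,"dy":0,"dz":0,"ax":0,"ay":0,"az":0},{"dx":-3,"dy":0,"dz":0,"ax":0,"ay":0,"az":0},{"dx":0,"dy":0,"dz":0,"ax":0,"ay":0,"az":0},{"dx":0,"dy":0,"dz":0,"ax":0,"ay":0,"az":0},{"dx":0,"dy":0,"dz":0,"ax":0,"ay":0,"az":0}]'
python3 -c "
from h import *
to([.473,.1735,.25])
R,r=.678,.105
for d in range(0,105,10):
    t=np.radians(d);print(d,((R-r*np.cos(t)-.0995),.0885+.161+r*np.sin(t)))"
```

```text
time: 8.88
tool_pos: [0.4722, 0.1733, 0.2495]
tcp_rot: [0.008, -3.141, 0.0]
wrist_force: [0.2, -0.0, -1.7]
width: 0.262
grip_force: 108.2
t 8.88 pos [0.4722 0.1733 0.2495] F [ 0.2 -0.  -1.7] w 0.262 grip 108.2
d tool mm [-0.8  0.2 -0.5] y-axis yaw 90.28 z [-7.e-04 -2.e-04 -1.e+00] q6 -1.27
0 (np.float64(0.47350000000000003), np.float64(0.2495))
10 (np.float64(0.47509518593371813), np.float64(0.26773305865502767))
20 (np.float64(0.4798322748174796), np.float64(0.2854121150491952))
30 (np.float64(0.48756733260263396), np.float64(0.302))
40 (np.float64(0.49806533347250737), np.float64(0.3169926990170866))
50 (np.float64(0.5110073009829134), np.float64(0.3299346665274927))
60 (np.float64(0.526), np.float64(0.34043266739736605))
70 (np.float64(0.5425878849508048), np.float64(0.34816772518252037))
80 (np.float64(0.5602669413449723), np.float64(0.3529048140662818))
90 (np.float64(0.5785), np.float64(0.3545))
100 (np.float64(0.5967330586550277), np.float64(0.3529048140662818))
```

```bash
python3 -m jog '[{"dx":0,"dy":0,"dz":-3,"ax":0,"ay":0,"az":0},{"dx":0,"dy":0,"dz":-3,"ax":0,"ay":0,"az":0},{"dx":-0.5,"dy":0,"dz":-6,"ax":0,"ay":0,"az":0},{"dx":-0.5,"dy":0,"dz":-6,"ax":0,"ay":0,"az":0},{"dx":-1,"dy":0,"dz":-6,"ax":0,"ay":0,"az":0},{"dx":-2.4,"dy":0,"dz":-8.8,"ax":0,"ay":0,"az":0},{"dx":-2.4,"dy":0,"dz":-8.8,"ax":0,"ay":0,"az":0},{"dx":-2.4,"dy":0,"dz":-5.6,"ax":0,"ay":0,"az":0},{"dx":-2.4,"dy":0,"dz":-5.6,"ax":0,"ay":0,"az":0},{"dx":-3,"dy":0,"dz":-5.4,"ax":0,"ay":0,"az":0},{"dx":0,"dy":0,"dz":0,"ax":0,"ay":0,"az":0},{"dx":0,"dy":0,"dz":0,"ax":0,"ay":0,"az":0}]'
python3 - <<'E'
from h import *
to([.4876,.1735,.307])
cs=optics.read_camera("scene");np.save("pics/scene.npy",{"c":cs,"s":bot.read_state()})
im=cs["img"][160:250,300:420,::-1];cv2.imwrite("pics/s3.png",cv2.resize(im,None,fx=6.5,fy=6.5,interpolation=cv2.INTER_CUBIC))
E
```

```text
time: 9.88
tool_pos: [0.4882, 0.1735, 0.309]
tcp_rot: [-0.008, 3.138, 0.001]
wrist_force: [0.0, -0.1, -2.0]
width: 0.261
grip_force: 108.0
t 9.88 pos [0.4882 0.1735 0.309 ] F [ 0.  -0.1 -2. ] w 0.261 grip 108.0
d tool mm [ 0.6 -0.   2. ] y-axis yaw 90.28 z [ 3.6e-03  8.0e-04 -1.0e+00] q6 -1.28
```

View pics/s3.png

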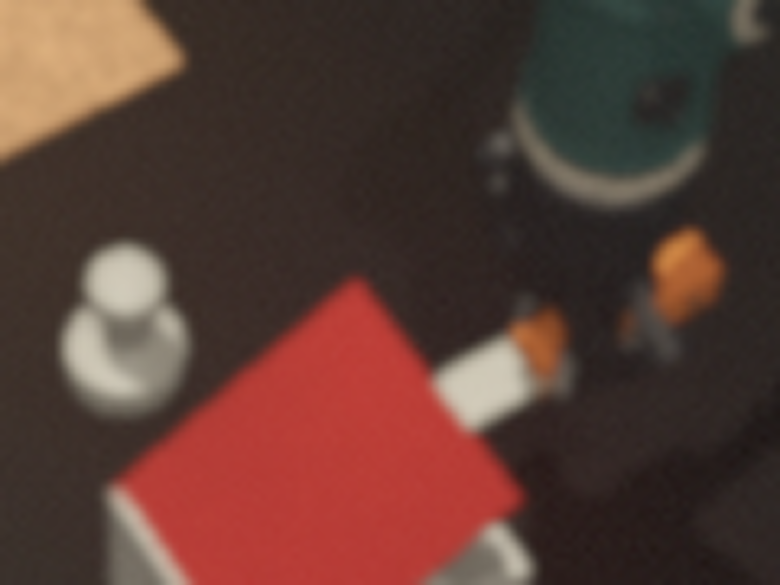

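The cover is up about 30° on the blade, whose visible part is at (485,380) in the crop. Next comes the rest of the arc.

```bash
python3 -m jog '[{"dx":-2,"dy":0,"dz":-3,"ax":0,"ay":0,"az":0},{"dx":-4,"dy":0,"dz":-5,"ax":0,"ay":0,"az":0},{"dx":-4.5,"dy":0,"dz":-6,"ax":0,"ay":0,"az":0},{"dx":-4.3,"dy":0,"dz":-4.3,"ax":0,"ay":0,"az":0},{"dx":-4.3,"dy":0,"dz":-4.3,"ax":0,"ay":0,"az":0},{"dx":-4.3,"dy":0,"dz":-4.3,"ax":0,"ay":0,"az":0},{"dx":-5,"dy":0,"dz":-3.5,"ax":0,"ay":0,"az":0},{"dx":-5,"dy":0,"dz":-3.5,"ax":0,"ay":0,"az":0},{"dx":-5,"dy":0,"dz":-3.5,"ax":0,"ay":0,"az":0},{"dx":-5.5,"dy":0,"dz":-2.6,"ax":0,"ay":0,"az":0},{"dx":-5.5,"dy":0,"dz":-2.6,"ax":0,"ay":0,"az":0},{"dx":-5.5,"dy":0,"dz":-2.6,"ax":0,"ay":0,"az":0},{"dx":-6,"dy":0,"dz":-1.6,"ax":0,"ay":0,"az":0},{"dx":-6,"dy":0,"dz":-1.6,"ax":0,"ay":0,"az":0},{"dx":-6,"dy":0,"dz":-1.6,"ax":0,"ay":0,"az":0},{"dx":-6,"dy":0,"dz":0,"ax":0,"ay":0,"az":0},{"dx":-6,"dy":0,"dz":0,"ax":0,"ay":0,"az":0},{"dx":-5,"dy":0,"dz":0,"ax":0,"ay":0,"az":0},{"dx":0,"dy":0,"dz":0,"ax":0,"ay":0,"az":0},{"dx":0,"dy":0,"dz":0,"ax":0,"ay":0,"az":0}]'
python3 -c "
from h import *
to([.592,.1735,.35])"
```

```text
time: 11.6
tool_pos: [0.5776, 0.1738, 0.3579]
tcp_rot: [-0.008, 3.141, 0.0]
wrist_force: [-1.0, 0.4, -1.3]
width: 0.257
grip_force: 108.1
t 11.6 pos [0.5776 0.1738 0.3579] F [-1.   0.4 -1.3] w 0.257 grip 108.1
d tool mm [-14.3  -0.4   7.9] y-axis yaw 90.28 z [ 1.1e-03  1.0e-04 -1.0e+00] q6 -1.32
```

```bash
python3 -m jog '[{"dx":-3,"dy":0,"dz":0,"ax":0,"ay":0,"az":0},{"dx":-4,"dy":0,"dz":0,"ax":0,"ay":0,"az":0},{"dx":-4,"dy":0,"dz":0,"ax":0,"ay":0,"az":0},{"dx":-4,"dy":0,"dz":0,"ax":0,"ay":0,"az":0},{"dx":-2,"dy":0,"dz":0,"ax":0,"ay":0,"az":0},{"dx":0,"dy":0,"dz":0,"ax":0,"ay":0,"az":0},{"dx":0,"dy":0,"dz":0,"ax":0,"ay":0,"az":0}]'
python3 - <<'E'
from h import *
to([.592,.1735,.35])
cs=optics.read_camera("scene");np.save("pics/scene.npy",{"c":cs,"s":bot.read_state()})
im=cs["img"][140:270,280:440,::-1];cv2.imwrite("pics/s4.png",cv2.resize(im,None,fx=4.5,fy=4.5,interpolation=cv2.INTER_CUBIC))
E
```

```text
time: 12.18
tool_pos: [0.5944, 0.1739, 0.3579]
tcp_rot: [-0.008, 3.141, 0.0]
wrist_force: [0.5, 0.2, -1.2]
width: 0.263
grip_force: 108.1
t 12.18 pos [0.5944 0.1739 0.3579] F [ 0.5  0.2 -1.2] w 0.263 grip 108.1
d tool mm [ 2.4 -0.4  7.9] y-axis yaw 90.28 z [ 7.e-04  0.e+00 -1.e+00] q6 -1.33
```

View pics/s4.png

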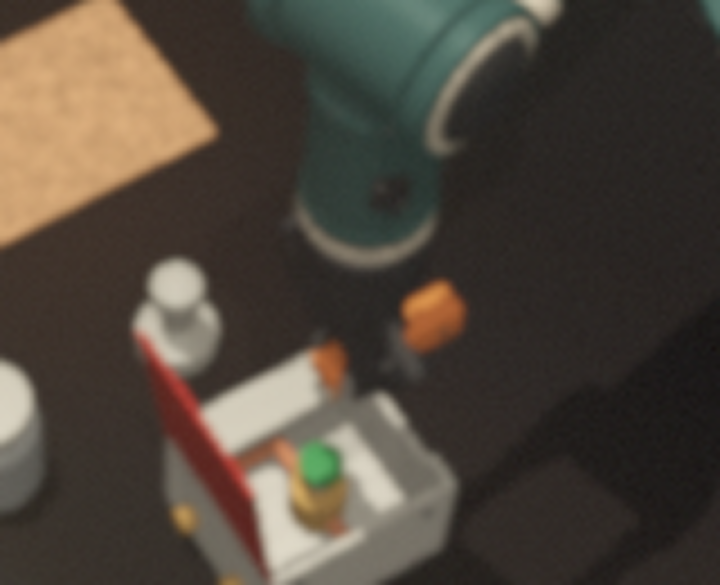

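The scene crop shows the cover standing up as a thin red strip from (138,332) to (262,570). The green cap is visible at (320,463). I'll check the cover angle and the plunger position by projection.

```bash
python3 - <<'E'
from h import *
c,s=last('scene')
C=lambda X:((proj(c,X)-[280,140]+.5)*4.5-.5).round(0).tolist()
for d in(85,90,95,98,103):
    t=np.radians(d);X=[[.678-.146*np.cos(t),y,.095+.146*np.sin(t)] for y in(.1095,.2375)];print(d,C(X))
print("hinge",C([[.678,.1095,.095],[.678,.2375,.095]]))
print("cap centre pred",C([[.600,.1735,.078]]), pix(c,(np.array([[320,458],[320,465]])+.5)/4.5-.5+[280,140],.078))
E
```

```text
85 [[191.0, 303.0], [307.0, 466.0]]
90 [[173.0, 312.0], [289.0, 476.0]]
95 [[155.0, 322.0], [270.0, 487.0]]
98 [[144.0, 328.0], [259.0, 494.0]]
103 [[126.0, 340.0], [240.0, 506.0]]
hinge [[173.0, 428.0], [278.0, 582.0]]
cap centre pred [[325.0, 460.0]] [[0.60190261 0.17047842 0.078     ]
 [0.60471266 0.17480201 0.078     ]]
```

```bash
python3 -m jog '[{"dx":8,"dy":0,"dz":0,"ax":0,"ay":0,"az":0},{"dx":18,"dy":0,"dz":0,"ax":0,"ay":0,"az":0},{"dx":22,"dy":-5,"dz":0,"ax":0,"ay":0,"az":0},{"dx":12,"dy":-18,"dz":0,"ax":0,"ay":0,"az":0},{"dx":0,"dy":-30,"dz":0,"ax":0,"ay":0,"az":0},{"dx":0,"dy":-30,"dz":0,"ax":0,"ay":0,"az":0},{"dx":0,"dy":-30,"dz":0,"ax":0,"ay":0,"az":0},{"dx":-8,"dy":-32,"dz":0,"ax":0,"ay":0,"az":0},{"dx":-8,"dy":-32,"dz":0,"ax":0,"ay":0,"az":0},{"dx":-10,"dy":-32,"dz":0,"ax":0,"ay":0,"az":0},{"dx":-12,"dy":-32,"dz":0,"ax":0,"ay":0,"az":0},{"dx":-12,"dy":-32,"dz":0,"ax":0,"ay":0,"az":0},{"dx":-12,"dy":-32,"dz":0,"ax":0,"ay":0,"az":0},{"dx":-12,"dy":-30,"dz":0,"ax":0,"ay":0,"az":0},{"dx":-8,"dy":-20,"dz":10,"ax":0,"ay":0,"az":1.3},{"dx":0,"dy":-10,"dz":20,"ax":0,"ay":0,"az":1.3},{"dx":0,"dy":0,"dz":28,"ax":0,"ay":0,"az":0},{"dx":0,"dy":0,"dz":28,"ax":0,"ay":0,"az":0},{"dx":0,"dy":0,"dz":18,"ax":0,"ay":0,"az":0},{"dx":0,"dy":0,"dz":8,"ax":0,"ay":0,"az":0}]'
python3 -m jog '[{"dx":0,"dy":0,"dz":0,"ax":0,"ay":0,"az":0},{"dx":0,"dy":0,"dz":0,"ax":0,"ay":0,"az":0},{"dx":0,"dy":0,"dz":0,"ax":0,"ay":0,"az":0}]'
python3 - <<'E'
from h import *
to([.6166,-.191,.1795])
c,s=shot("wrist","pics/w5.png",None,1.25)
E
```

```text
time: 13.9
tool_pos: [0.6157, -0.1905, 0.2423]
tcp_rot: [-0.064, -3.136, -0.003]
wrist_force: [-0.9, 0.1, -0.6]
width: 0.262
grip_force: 108.2
time: 14.15
tool_pos: [0.6185, -0.1911, 0.248]
tcp_rot: [0.063, 3.138, -0.002]
wrist_force: [0.3, 0.3, -0.5]
width: 0.259
grip_force: 108.2
t 14.15 pos [ 0.6185 -0.1911  0.248 ] F [ 0.3  0.3 -0.5] w 0.259 grip 108.2
d tool mm [ 2.1  0.1 68.5] y-axis yaw 87.69 z [ 0.0033 -0.0012 -1.    ] q6 -1.87
```

```bash
python3 -m jog '[{"dx":0,"dy":0,"dz":6,"ax":0,"ay":0,"az":0},{"dx":1,"dy":0,"dz":14,"ax":0,"ay":0,"az":0},{"dx":0,"dy":0,"dz":18,"ax":0,"ay":0,"az":0},{"dx":0,"dy":0,"dz":14,"ax":0,"ay":0,"az":0},{"dx":0,"dy":0,"dz":7,"ax":0,"ay":0,"az":0},{"dx":0,"dy":0,"dz":3,"ax":0,"ay":0,"az":0},{"dx":0,"dy":0,"dz":1,"ax":0,"ay":0,"az":0},{"dx":0,"dy":0,"dz":0,"ax":0,"ay":0,"az":0},{"dx":0,"dy":0,"dz":0,"ax":0,"ay":0,"az":0},{"dx":0,"dy":0,"dz":0,"ax":0,"ay":0,"az":0},{"dx":0,"dy":0,"dz":0,"ax":0,"ay":0,"az":0}]'
python3 -c "
from h import *
to([.6166,-.191,.1795])"
```

```text
time: 15.12
tool_pos: [0.617, -0.1911, 0.1838]
tcp_rot: [0.064, 3.139, -0.001]
wrist_force: [-0.6, 0.2, -0.9]
width: 0.267
grip_force: 108.2
t 15.12 pos [ 0.617  -0.1911  0.1838] F [-0.6  0.2 -0.9] w 0.267 grip 108.2
d tool mm [0.4 0.1 4.3] y-axis yaw 87.68 z [ 1.5e-03 -5.0e-04 -1.0e+00] q6 -1.87
```

```bash
python3 -m jog '[{"dx":0,"dy":0,"dz":1,"ax":0,"ay":0,"az":0},{"dx":0,"dy":0,"dz":1,"ax":0,"ay":0,"az":0},{"dx":0,"dy":0,"dz":1,"ax":0,"ay":0,"az":0},{"dx":0,"dy":0,"dz":1,"ax":0,"ay":0,"az":0},{"dx":0,"dy":0,"dz":0,"ax":0,"ay":0,"az":0},{"dx":0,"dy":0,"dz":0,"ax":0,"ay":0,"az":0},{"dx":0,"dy":0,"dz":0,"ax":0,"ay":0,"az":0}]'
python3 -c "
from h import *
to([.6166,-.191,.1795])"
```

```text
time: 15.7
tool_pos: [0.6166, -0.191, 0.1791]
tcp_rot: [0.064, 3.141, -0.0]
wrist_force: [-0.9, 0.6, 2.4]
width: 0.259
grip_force: 108.7
t 15.7 pos [ 0.6166 -0.191   0.1791] F [-0.9  0.6  2.4] w 0.259 grip 108.7
d tool mm [ 0.  -0.  -0.4] y-axis yaw 87.68 z [ 1.e-04 -1.e-04 -1.e+00] q6 -1.87
```

```bash
python3 -m jog '[{"dx":0,"dy":0,"dz":0,"ax":0,"ay":0,"az":0},{"dx":0,"dy":0,"dz":0,"ax":0,"ay":0,"az":0},{"dx":0,"dy":0,"dz":0,"ax":0,"ay":0,"az":0},{"dx":0,"dy":0,"dz":0,"ax":0,"ay":0,"az":0},{"dx":0,"dy":0,"dz":0,"ax":0,"ay":0,"az":0},{"dx":0,"dy":0,"dz":0,"ax":0,"ay":0,"az":0},{"dx":0,"dy":0,"dz":-8,"ax":0,"ay":0,"az":0},{"dx":0,"dy":0,"dz":-16,"ax":0,"ay":0,"az":0},{"dx":0,"dy":0,"dz":-28,"ax":0,"ay":0,"az":0},{"dx":0,"dy":0,"dz":-28,"ax":0,"ay":0,"az":0},{"dx":0,"dy":0,"dz":-28,"ax":0,"ay":0,"az":0},{"dx":0,"dy":0,"dz":-16,"ax":0,"ay":0,"az":0},{"dx":0,"dy":0,"dz":-8,"ax":0,"ay":0,"az":0},{"dx":0,"dy":0,"dz":0,"ax":0,"ay":0,"az":0}]' 1 110
python3 - <<'E'
from h import *
to([.6,.1735,.33])
c,s=shot("wrist","pics/w6.png",None,1.25)
E
```

```text
time: 16.87
tool_pos: [0.6175, -0.1913, 0.3143]
tcp_rot: [0.063, 3.136, -0.003]
wrist_force: [0.2, -0.2, -0.8]
width: 0.999
grip_force: 0.0
t 16.87 pos [ 0.6175 -0.1913  0.3143] F [ 0.2 -0.2 -0.8] w 0.999 grip 0.0
d tool mm [ 32.2 363.7 -16.5] y-axis yaw 87.68 z [ 0.0052 -0.0018 -1.    ] q6 -1.87
```

View pics/w6.png

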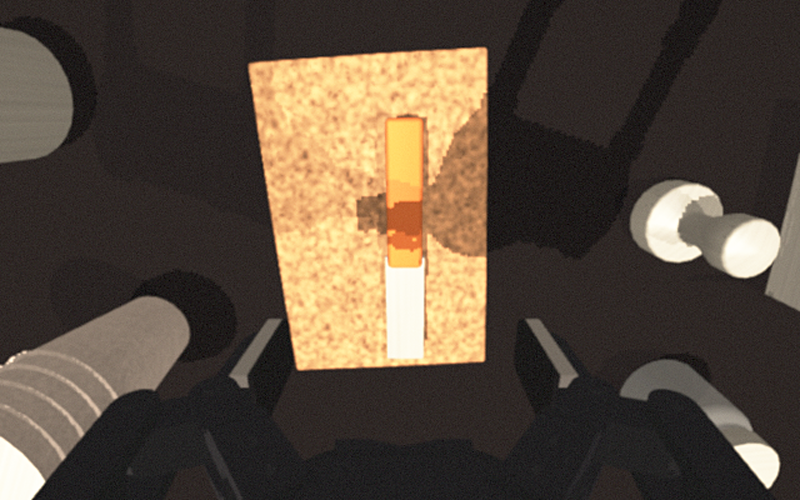

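The wrist view shows the scraper flat on the mat again: handle (404,117) to (404,267), blade tip (405,357), gripper clear. I'll close the fingers and go above the plunger.

```bash
python3 -m jog '[{"dx":0,"dy":5,"dz":-8,"ax":0,"ay":0,"az":-1.3},{"dx":0,"dy":15,"dz":-14,"ax":0,"ay":0,"az":-1.3},{"dx":2,"dy":30,"dz":-14,"ax":0,"ay":0,"az":0},{"dx":2,"dy":34,"dz":0,"ax":0,"ay":0,"az":0},{"dx":2,"dy":34,"dz":0,"ax":0,"ay":0,"az":0},{"dx":2,"dy":34,"dz":0,"ax":0,"ay":0,"az":0},{"dx":2,"dy":34,"dz":0,"ax":0,"ay":0,"az":0},{"dx":2,"dy":34,"dz":0,"ax":0,"ay":0,"az":0},{"dx":2,"dy":34,"dz":0,"ax":0,"ay":0,"az":0},{"dx":2,"dy":34,"dz":0,"ax":0,"ay":0,"az":0},{"dx":1,"dy":34,"dz":0,"ax":0,"ay":0,"az":0},{"dx":0,"dy":24,"dz":0,"ax":0,"ay":0,"az":0},{"dx":0,"dy":13,"dz":0,"ax":0,"ay":0,"az":0},{"dx":0,"dy":5,"dz":0,"ax":0,"ay":0,"az":0},{"dx":0,"dy":0,"dz":0,"ax":0,"ay":0,"az":0},{"dx":0,"dy":0,"dz":0,"ax":0,"ay":0,"az":0},{"dx":0,"dy":0,"dz":0,"ax":0,"ay":0,"az":0},{"dx":0,"dy":0,"dz":0,"ax":0,"ay":0,"az":0}]' 0 30
python3 - <<'E'
from h import *
np.set_printoptions(precision=4,suppress=True)
to([.6,.1732,.265])
c,s=shot("wrist","pics/w7.png",None,1.25)
im=c["img"].astype(int);m=((im[...,1]>im[...,0]+25)&(im[...,1]>im[...,2]+25)).astype(np.uint8)
n,l,st,ce=cv2.connectedComponentsWithStats(m)
for i in range(1,n):
    if st[i,4]>60:print(st[i],ce[i],pix(c,[ce[i]],.078,s))
t=optics.read_camera("top");im=t["img"].astype(int);m=((im[...,1]>im[...,0]+25)&(im[...,1]>im[...,2]+25)).astype(np.uint8);v,u=np.nonzero(m[180:240,220:290]);print(len(u), pix(t,[[u.mean()+220,v.mean()+180]],.078) if len(u) else 0)
E
```

```text
time: 18.42
tool_pos: [0.5985, 0.1715, 0.3468]
tcp_rot: [0.005, -3.141, 0.001]
wrist_force: [0.2, -0.0, 0.1]
width: 0.003
grip_force: 0.0
t 18.42 pos [0.5985 0.1715 0.3468] F [ 0.2 -0.   0.1] w 0.003 grip 0.0
d tool mm [-1.5  1.7 81.8] y-axis yaw 90.18 z [-0.0003 -0.0004 -1.    ] q6 -1.33
[ 308  186   37   38 1091] [325.9111 204.7764] [[0.6016 0.1743 0.078 ]]
317 [[0.5955 0.2043 0.078 ]]
```

View pics/w7.png

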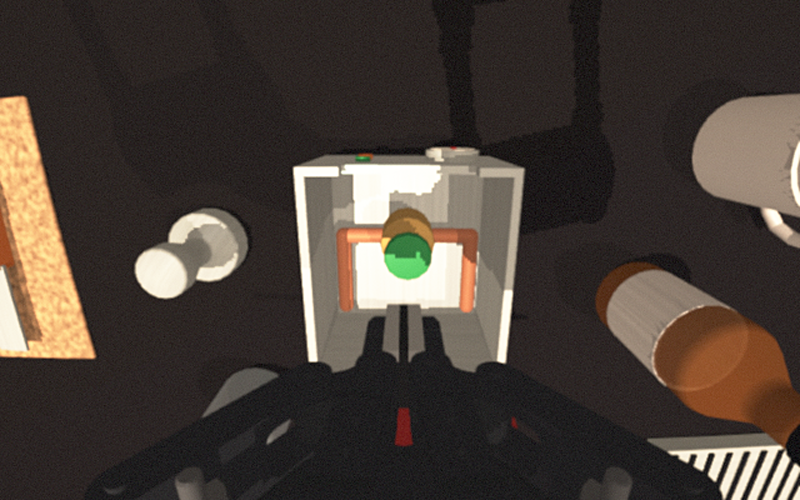

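The wrist view shows the green cap at (408,256), centred in the open box and ahead of the shut fingertips. It measures (0.6016, 0.1743), close to the expected point. I'll descend.

```bash
python3 -m jog '[{"dx":-1,"dy":1,"dz":6,"ax":0,"ay":0,"az":0},{"dx":-1,"dy":1,"dz":14,"ax":0,"ay":0,"az":0},{"dx":0,"dy":0,"dz":18,"ax":0,"ay":0,"az":0},{"dx":0,"dy":0,"dz":18,"ax":0,"ay":0,"az":0},{"dx":0,"dy":0,"dz":14,"ax":0,"ay":0,"az":0},{"dx":0,"dy":0,"dz":7,"ax":0,"ay":0,"az":0},{"dx":0,"dy":0,"dz":3,"ax":0,"ay":0,"az":0},{"dx":0,"dy":0,"dz":0,"ax":0,"ay":0,"az":0},{"dx":0,"dy":0,"dz":0,"ax":0,"ay":0,"az":0},{"dx":0,"dy":0,"dz":0,"ax":0,"ay":0,"az":0},{"dx":0,"dy":0,"dz":0,"ax":0,"ay":0,"az":0},{"dx":0,"dy":0,"dz":0,"ax":0,"ay":0,"az":0},{"dx":0,"dy":0,"dz":0,"ax":0,"ay":0,"az":0}]'
python3 -c "
from h import *
to([.601,.174,.251])"
```

```text
time: 19.6
tool_pos: [0.6006, 0.1751, 0.2677]
tcp_rot: [-0.008, 3.14, 0.0]
wrist_force: [0.3, -0.1, -0.2]
width: 0.001
grip_force: 0.0
t 19.6 pos [0.6006 0.1751 0.2677] F [ 0.3 -0.1 -0.2] w 0.001 grip 0.0
d tool mm [-0.4 -1.1 16.7] y-axis yaw 90.28 z [ 1.3e-03  3.0e-04 -1.0e+00] q6 -1.33
```

```bash
f(){ grep -E 'tool_pos|wrist' | tr '\n' ' '; echo; }
python3 -m jog '[{"dx":0,"dy":-1,"dz":3,"ax":0,"ay":0,"az":0},{"dx":0,"dy":0,"dz":4,"ax":0,"ay":0,"az":0},{"dx":0,"dy":0,"dz":4,"ax":0,"ay":0,"az":0},{"dx":0,"dy":0,"dz":2,"ax":0,"ay":0,"az":0},{"dx":0,"dy":0,"dz":0,"ax":0,"ay":0,"az":0},{"dx":0,"dy":0,"dz":0,"ax":0,"ay":0,"az":0},{"dx":0,"dy":0,"dz":0,"ax":0,"ay":0,"az":0},{"dx":0,"dy":0,"dz":0,"ax":0,"ay":0,"az":0}]'|f
python3 -m jog '[{"dx":0,"dy":0,"dz":1,"ax":0,"ay":0,"az":0},{"dx":0,"dy":0,"dz":0,"ax":0,"ay":0,"az":0},{"dx":0,"dy":0,"dz":0,"ax":0,"ay":0,"az":0}]'|f
python3 -m jog '[{"dx":0,"dy":0,"dz":1,"ax":0,"ay":0,"az":0},{"dx":0,"dy":0,"dz":0,"ax":0,"ay":0,"az":0},{"dx":0,"dy":0,"dz":0,"ax":0,"ay":0,"az":0}]'|f
python3 -m jog '[{"dx":0,"dy":0,"dz":1,"ax":0,"ay":0,"az":0},{"dx":0,"dy":0,"dz":0,"ax":0,"ay":0,"az":0},{"dx":0,"dy":0,"dz":0,"ax":0,"ay":0,"az":0}]'|f
python3 -m jog '[{"dx":0,"dy":0,"dz":1,"ax":0,"ay":0,"az":0},{"dx":0,"dy":0,"dz":0,"ax":0,"ay":0,"az":0},{"dx":0,"dy":0,"dz":0,"ax":0,"ay":0,"az":0}]'|f
python3 -m jog '[{"dx":0,"dy":0,"dz":1,"ax":0,"ay":0,"az":0},{"dx":0,"dy":0,"dz":0,"ax":0,"ay":0,"az":0},{"dx":0,"dy":0,"dz":0,"ax":0,"ay":0,"az":0}]'|f
python3 -m jog '[{"dx":0,"dy":0,"dz":1,"ax":0,"ay":0,"az":0},{"dx":0,"dy":0,"dz":0,"ax":0,"ay":0,"az":0},{"dx":0,"dy":0,"dz":0,"ax":0,"ay":0,"az":0}]'|f
```

```text
tool_pos: [0.6005, 0.174, 0.254] wrist_force: [-0.1, 0.0, 0.3] 
tool_pos: [0.6003, 0.174, 0.2529] wrist_force: [-0.1, -0.5, 0.5] 
tool_pos: [0.6003, 0.174, 0.2518] wrist_force: [-0.1, -0.2, 0.9] 
tool_pos: [0.6004, 0.174, 0.2512] wrist_force: [-0.2, 0.2, 2.4] 
tool_pos: [0.6004, 0.174, 0.2501] wrist_force: [-0.1, 0.1, 2.2] 
tool_pos: [0.6004, 0.174, 0.249] wrist_force: [-1.0, -0.2, 2.8] 
tool_pos: [0.6005, 0.174, 0.248] wrist_force: [-0.5, -0.6, 2.7]
```

```bash
python3 -m jog '[{"dx":0,"dy":0,"dz":1,"ax":0,"ay":0,"az":0},{"dx":0,"dy":0,"dz":1,"ax":0,"ay":0,"az":0},{"dx":0,"dy":0,"dz":1,"ax":0,"ay":0,"az":0},{"dx":0,"dy":0,"dz":1,"ax":0,"ay":0,"az":0},{"dx":0,"dy":0,"dz":1,"ax":0,"ay":0,"az":0},{"dx":0,"dy":0,"dz":1,"ax":0,"ay":0,"az":0},{"dx":0,"dy":0,"dz":0.8,"ax":0,"ay":0,"az":0},{"dx":0,"dy":0,"dz":0,"ax":0,"ay":0,"az":0},{"dx":0,"dy":0,"dz":0,"ax":0,"ay":0,"az":0},{"dx":0,"dy":0,"dz":0,"ax":0,"ay":0,"az":0},{"dx":0,"dy":0,"dz":0,"ax":0,"ay":0,"az":0},{"dx":0,"dy":0,"dz":0,"ax":0,"ay":0,"az":0},{"dx":0,"dy":0,"dz":0,"ax":0,"ay":0,"az":0}]'
python3 - <<'E'
from h import *
F=[]
for i in range(8):
    cs=optics.read_camera("scene");s=bot.read_state();F.append([*s["tool_pos"][2:],s["wrist_force"][2]])
print(np.mean(F,0),s["time"])
im=cs["img"][140:270,280:440,::-1];cv2.imwrite("pics/s8.png",cv2.resize(im,None,fx=4.5,fy=4.5,interpolation=cv2.INTER_CUBIC))
E
```

```text
time: 22.85
tool_pos: [0.6005, 0.174, 0.2413]
tcp_rot: [-0.008, 3.141, 0.0]
wrist_force: [-1.0, -0.5, 5.1]
width: 0.004
grip_force: 2.5
[0.24127859 4.75700009] 23.25
```

View pics/s8.png

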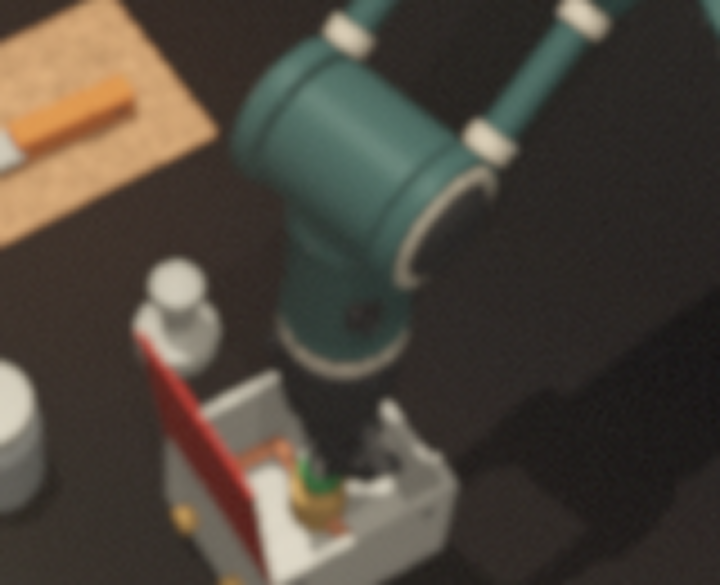

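The scene shows the cover still past upright with its corner at (138,332), the scraper on the mat, the tamper unmoved, and the fingers holding the cap about 10 mm down at about 4.8 N. I'll hand in.

```bash
python3 -c "
from workcell import bot
print(bot.finish_job())"
```

```text
the job is handed in; nothing more can be done
None
```

Job handed in at about 23 s: the cover was pried open with the blade to about 98°, the scraper is back on the mat and released, and the fingers hold the plunger about 10 mm down at about 4.8 N, with nothing else seen to have moved.

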